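# Fasten the open latch of a toolbox

### The job

The green toolbox lies on its back with its two steel draw latches facing up; one is already shut, the other stands open with its wire loop raised. Fasten the open one: tip its loop over so that the loop's end drops down behind the keeper hook, and only then swing the lever over and press it flat so that it draws tight and stays shut.

Things in the scene. Friction and masses are not known exactly. Their poses are not given: they have to be found in the camera images.
- latch: Open steel draw latch on the upward face of the green toolbox (400 x 210 mm, face 160 mm above the table); the shut one, alike, sits 200 mm off along y. Origin on that face under the lever's pivot; +x to the keeper, z up. Spans x -70 to 90, y -22 to 22 mm; base plates 3 mm thick. Lever pivot: along y at z 19 mm. Loop pivot: on the lever, 22 mm out, 7 mm under its mid-plane.
- latch_lever (a joint): Lever angle, rad: steel strip 20 mm wide, 5 thick, reaching 65 mm from its pivot. 0 = flat, pointing to -x, top 21.5 mm above the box face; 1.57 = upright; up to 1.85 leans toward the keeper. Starts about upright; light friction holds it where left. With the loop hooked, swinging it to 0 takes some 3 N at its end; past centre (below about 0.4) it pulls itself flat and stays.
- keeper (a point): Foot of the keeper hook's far side, on the box face, axes as the latch's (51 mm along its +x). Sprung steel hook 22 mm wide in y: a post 6 mm thick behind this point, lip at z 13.5 to 17.5 mm reaching 3 mm in +x over it. Gives up to 8 mm toward the lever, 4 N/mm. The loop's end bar belongs on the +x side of the post, below the lip, 6 to 8 mm above the box face.
- loop_bar (a point): Middle of the raised wire loop's end bar (6 mm thick, along y), 74 mm from the loop's pivot; side arms at y -17 and 17 mm straddle the lever; finger tab 24 mm wide goes 24 mm past the bar, bent 30 deg up. Starts about 110 mm above the box face (lever end: 84). Light friction holds it near upright; tipped 30 deg toward the keeper it falls by itself, landing behind the hook if the lever is upright.

How it is judged:
On the way:
1. the loop's end bar is down behind the keeper hook (below its lip, on the far side) while the lever is still raised more than 60 degrees (z of loop_bar in the frame of latch below 0.0125 m and x of loop_bar in the frame of latch above 0.049 m and value of joint latch_lever above 1.05 rad), for 0.2 s.
At the end, for the whole second after the job is handed in: The lever lies flat (within 0.15 rad, about 9 degrees) and at rest, and the loop's end bar is still hooked under the keeper's lip, less than 12.5 mm above the box face on the far side of the hook (value of joint latch_lever below 0.15 rad and z of loop_bar in the frame of latch below 0.0125 m and x of loop_bar in the frame of latch above 0.046 m and velocity of joint latch_lever below 0.1 rad/s); the robot touches nothing.
It also fails if it takes over 38 s, if anything falls off the work surface, if the arm or the gripper's body presses on something with over 40 N, if the wrist force passes 120 N, or if a joint passes its speed limit or range.

### The arm

A 6-joint arm with a two-finger parallel gripper is mounted at the origin on the work surface. World frame = base frame: x ahead of the robot, y to its left, z up, the work surface at z = 0. Lengths are in m, angles in rad, forces in N, time in s.
With the tool pointing down it reaches from about 0.425 to 0.95 m from the base axis. Payload 3.5 kg.
Tool frame: the origin (TCP) lies midway between the tips of the shut fingers; the grasp point (between the pads) lies 19 mm behind it; x points along the fingers, z is the direction in which the jaws open and shut, and the axes are right-handed (so a half turn about x gives the same grasp; the last joint's range is limited). The gripper opens to 85 mm and grips with 20 to 120 N. Pads are 22 mm wide; open, the fingers measure 114 mm over their backs; the gripper's body (76 mm by 85 mm) begins 54 mm behind the grasp point. The pads swing forward as they close: fully open they stand 13 mm farther back than shut.
Start: joints at [0.972, 0.286, 1.577, -0, 1.279, -0.15], TCP at [0.293, 0.608, 0.231] pointing down, gripper open.
Joint ranges: [-2.77, 2.77], [-0.9, 2.22], [0.21, 2.48], [-1.53, 4.67], [0.24, 2.81], [-2.84, 2.84]. Speed limits (rad/s): [2.79, 2.79, 3.14, 3.14, 3.14, 3.14].

### API

Orientations are given as a unit quaternion [x, y, z, w].
In Python, from plant import readout, eyes, ctrl gives the robot as it stands.
- The arm moves only by the tool move_arm, never from a script. Its argument "commands" is a list of rows, each a list of 7 numbers: the turn, a rotation vector about the world's x, y, z in rad, then the shift along the world's x, y, z in mm, then the closure in counts, from 0 (fully open) to 255 (shut). A call has 1 to 12 rows; each row is the pose to reach, as a shift and turn from the pose measured when the call began; what a row does not reach only later rows make up. A row lasts 1/10 s, in which the tool goes at most 50 mm and 8.59 degrees, less where a joint would pass 70% of its speed; a pose out of reach is approached as far as the arm can. A call with a gripper value outside its range is refused whole. The fingers move at their own pace and stop on an object; "newtons" is the grip in N (left out, the last holds). Time passes only in rows, so rows that repeat a pose let the fingers close. It gives the time, the measured TCP pose, the force and the opening at its end, in the units of the state.
- readout.get_state(): the state, without advancing time (a new reading comes with each control period).
- eyes.read_camera(name): name is "scene" or "top" or "wrist"; returns a dict with "color" (400x640x3 uint8, red, green, blue), "depth" (400x640 float32, m along the optical axis (not along the pixel's ray), 0 where there is no reading), "K" (3x3 intrinsics, pixels), "eye" and "attitude" of the camera in the world. Camera axes: x right, y down, z forward; pixel columns grow to the right and rows downward; lengths in m; the calibration is good to about 2 mm. A picture is of the moment at which its call begins.
- ctrl.sign_off(): hands the job in, once; it reports no verdict.
The state is a dict: "time": time; "qpos": joint angles; "dq": joint speeds; "joint_efforts": joint torques, N m; "eef_pos": TCP position; "tcp_rot": TCP orientation; "contact_force": force on the tool from outside, world axes, zero at the start; "wrist_torque": the same for the moment, N m; "opening": opening from 0.0 (shut) to 1.0 (fully open).
Only numpy, scipy, OpenCV 4.12 (cv2) and the standard library are available. Lean on these libraries where they do the work, as an engineer would, in place of code of your own. Each camera call takes 0.05 s, during which the arm holds its last target.

## Working session

There is one attempt and no reset: what is moved stays moved. The work goes in short steps, Python scripts to look and compute and a tool call to move; the robot and the scene stay as the last step left them, time stands still between calls to the robot, and variables do not carry over. Pictures are saved under pics/ and viewed, and the job is handed in when it is done.

Besides the shell and the picture viewer there is one more tool, called after "Call:" by a JSON object that holds its "method" and its "body". move_arm: Moves the arm, as the interface text tells. Its arguments: {"type":"object","properties":{"commands":{"type":"array"},"newtons":{"type":"number"}},"required":["commands"]}

```bash
mkdir -p pics; cat > h.py <<'E'
import numpy as np,cv2
from plant import readout,eyes,ctrl
def snap(n,tag):
    c=eyes.read_camera(n); cv2.imwrite(f'pics/{tag}.png',c['color'][:,:,::-1]); np.savez(f'{tag}.npz',**c); return c
E
python3 - <<'E'
from h import *
for n in ('scene','top','wrist'):
    c=snap(n,n+'0'); print(n,c['K'].round(1).tolist(),c['eye'],c['attitude'])
s=readout.get_state(); print(s)
E
```

```text
scene [[464.1, 0.0, 317.5], [0.0, 464.1, 201.0], [0.0, 0.0, 1.0]] [ 0.89160587 -0.35331637  0.67145533] [ 0.85009872  0.34958298 -0.14133541 -0.36762509]
top [[361.2, 0.0, 311.3], [0.0, 361.2, 199.6], [0.0, 0.0, 1.0]] [0.51735115 0.00745584 0.83723591] [ 0.71338363 -0.69986709  0.01126129 -0.03380875]
wrist [[356.7, 0.0, 325.1], [0.0, 356.7, 199.6], [0.0, 0.0, 1.0]] [0.21684436 0.6433965  0.37402909] [0.83526658 0.52480224 0.08607541 0.13965449]
{'time': 0.15, 'qpos': array([ 9.72016079e-01,  2.87026529e-01,  1.57783353e+00, -3.45930892e-05,
        1.27859000e+00, -1.49970792e-01]), 'dq': array([-1.39390549e-03, -2.00600812e-03, -4.36661375e-03, -5.15278544e-04,
        6.14949326e-05,  3.92136617e-04]), 'joint_efforts': array([ 9.62282757e-04, -4.06606150e+01, -2.93141502e+01, -1.10049955e-04,
        3.96467032e-03, -2.13647928e-05]), 'eef_pos': array([0.29255227, 0.60774552, 0.2302259 ]), 'tcp_rot': array([-0.37647629,  0.59932158,  0.37593006,  0.59812694]), 'contact_force': array([-1.05637975, -0.09806228,  0.91758151]), 'wrist_torque': array([ 0.00280003,  0.02664494, -0.03674705]), 'opening': 0.9961676799315496}
```

View pics/scene0.png

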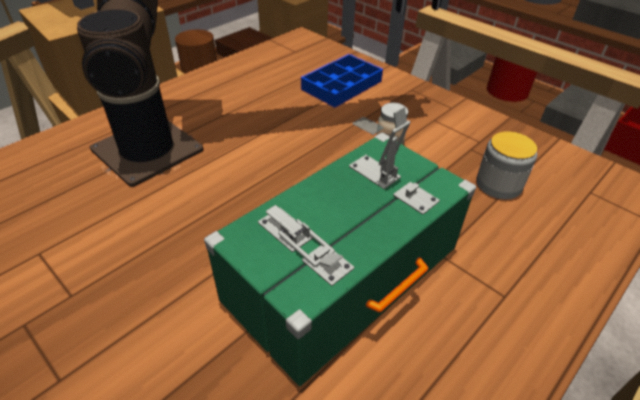

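View pics/top0.png

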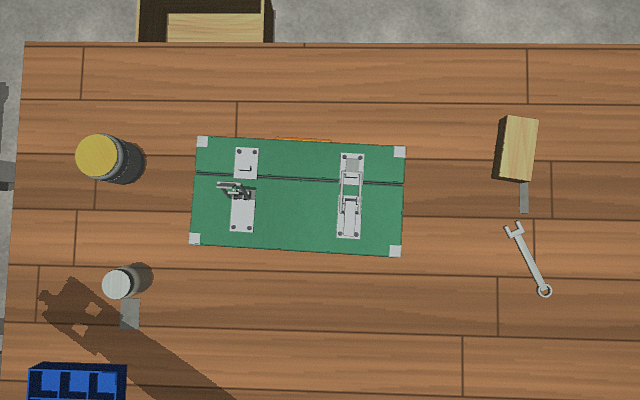

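The scene picture shows the open latch as the one nearer the robot's far left side (lever and loop raised near pixel (390,140)). In the top picture its lever plate is at (242,211), its keeper plate at (246,163) and the shut latch at (350,196), so latch +x runs up the image, roughly world +x.

```bash
cat >> h.py <<'E'
from scipy.spatial.transform import Rotation as R
def ray(c,u,v):
    K=c['K'];d=np.array([(u-K[0,2])/K[0,0],(v-K[1,2])/K[1,1],1.]); return c['eye'],R.from_quat(c['attitude']).apply(d)
def onz(c,u,v,z):
    e,d=ray(c,u,v); return e+d*(z-e[2])/d[2]
def pt(c,u,v): # depth point
    e,d=ray(c,u,v); return e+d*c['depth'][int(v),int(u)]
def proj(c,p):
    q=R.from_quat(c['attitude']).inv().apply(np.asarray(p)-c['eye']); q=q@c['K'].T; return q[...,:2]/q[...,2:]
E
python3 - <<'E'
from h import *
t=dict(np.load('top0.npz')); s=dict(np.load('scene0.npz'))
hsv=cv2.cvtColor(t['color'],cv2.COLOR_RGB2HSV)
g=((hsv[...,0]>60)&(hsv[...,0]<95)&(hsv[...,1]>100)).astype(np.uint8)
ys,xs=np.nonzero(g); print('box px',xs.min(),xs.max(),ys.min(),ys.max())
w=((hsv[...,1]<50)&(hsv[...,2]>120)).astype(np.uint8); w[:130]=0; w[260:]=0; w[:,:185]=0; w[:,410:]=0
n,l,st,ce=cv2.connectedComponentsWithStats(w)
for i in range(1,n):
    if st[i,4]>25:
        yy,xx=np.nonzero(l==i); r=cv2.minAreaRect(np.c_[xx,yy].astype(np.float32))
        print(st[i],[a if np.isscalar(a) else np.round(a,1) for a in r], onz(t,*ce[i],.163).round(4), pt(t,*ce[i]).round(4))
        print('   corners', [onz(t,*q,.163)[:2].round(4).tolist() for q in cv2.boxPoints(r)])
def up(c,x0,y0,x1,y1,f,n):
    cv2.imwrite(n,cv2.resize(c['color'][y0:y1,x0:x1,::-1],None,fx=f,fy=f,interpolation=cv2.INTER_CUBIC))
up(t,180,130,410,260,3.4,'pics/topz.png'); up(s,340,90,480,220,4.5,'pics/scz.png')
E
```

```text
box px 190 404 136 256
[196 135  13  12 128] [array([201.8, 140.9]), array([11. , 11.7]), 7.125016689300537] [0.6688 0.2409 0.163 ] [0.6698 0.2425 0.1585]
   corners [[0.6587, 0.2523], [0.6811, 0.2504], [0.6787, 0.2292], [0.6564, 0.2311]]
[233 147  26  33 682] [array([245.5, 163. ]), array([23.3, 31.6]), 4.085616588592529] [0.6271 0.1553 0.163 ] [0.6271 0.1553 0.1633]
   corners [[0.5985, 0.1788], [0.6589, 0.1765], [0.6564, 0.132], [0.5961, 0.1345]]
[394 146  12  12 135] [array([399.5, 151.5]), array([11., 11.]), 90.0] [ 0.6539 -0.1342  0.163 ] [ 0.6547 -0.135   0.1592]
   corners [[0.6637, -0.1237], [0.6639, -0.1442], [0.6431, -0.1443], [0.6428, -0.1239]]
[ 336  153   28   86 1668] [array([349.9, 195.4]), array([24. , 85.4]), 3.012787342071533] [ 0.5681 -0.0425  0.163 ] [ 0.568  -0.0425  0.1633]
   corners [[0.4907, -0.0172], [0.6507, -0.0231], [0.6489, -0.0681], [0.4893, -0.0616]]
[217 181  24   5  45] [array([228.5, 182.9]), array([23.1,  3.1]), 3.5763344764709473] [0.5897 0.1857 0.163 ] [0.5778 0.1563 0.2743]
   corners [[0.587, 0.2088], [0.5928, 0.2087], [0.5907, 0.1646], [0.585
[... 551 characters left out ...]
453], [0.5763, 0.1358], [0.5612, 0.1354], [0.5611, 0.1448]]
[229 195  26  38 739] [array([242.2, 213.3]), array([23.6, 36.6]), 4.763641834259033] [0.5296 0.159  0.163 ] [0.5296 0.1592 0.1621]
   corners [[0.4992, 0.1826], [0.5678, 0.1792], [0.5649, 0.1346], [0.4964, 0.1382]]
[188 232  12  13 133] [array([194. , 238.3]), array([11.3, 11.7]), 6.340191841125488] [0.4833 0.2485 0.163 ] [0.4831 0.2499 0.159 ]
   corners [[0.4733, 0.2597], [0.4951, 0.2582], [0.4933, 0.2368], [0.4715, 0.2384]]
[389 245  13  13 145] [array([395., 251.]), array([12., 12.]), 90.0] [ 0.4686 -0.1269  0.163 ] [ 0.4686 -0.1269  0.1626]
   corners [[0.4789, -0.1156], [0.4793, -0.1376], [0.4574, -0.1377], [0.4569, -0.1157]]
```

View pics/topz.png

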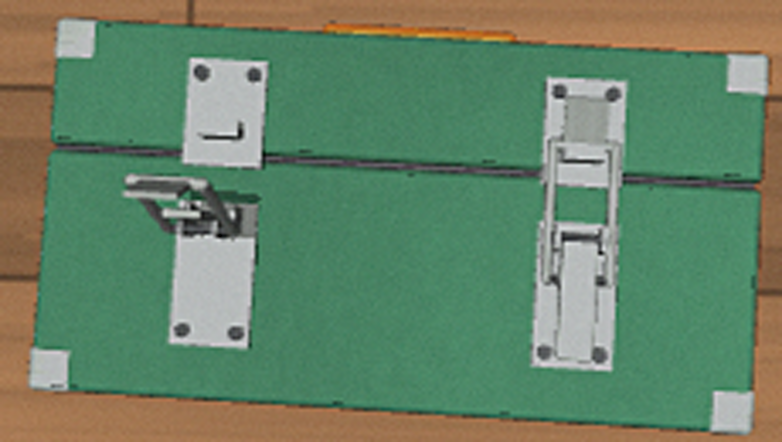

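View pics/scz.png

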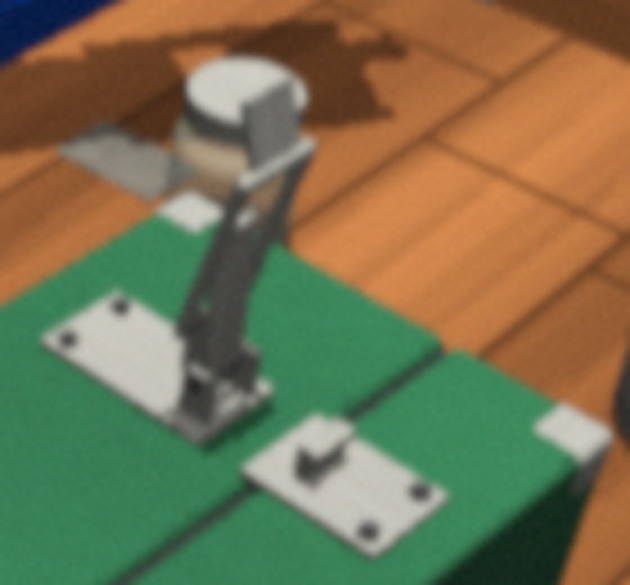

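View pics/wrist0.png

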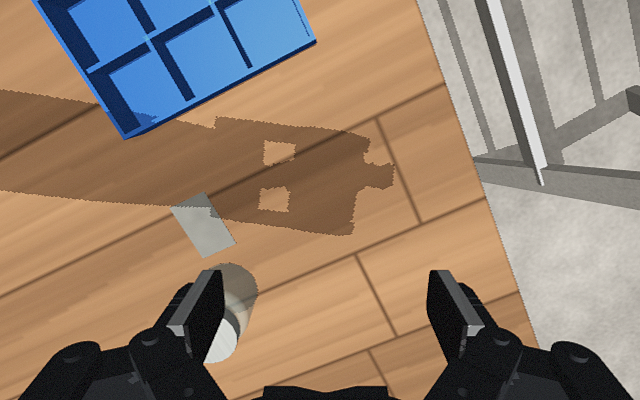

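The zoomed views show the open latch. The keeper lip is at about (220,130) in the top zoom, the loop bar at (165,183), and the lever is upright and dark. Checks so far:
- **Plate span:** 160 mm, yaw -2.2°, which matches the given size and the shut latch 200 mm away.
- **Loop bar:** depth puts it at z of about 0.274, against an expected 0.270.

Next I'll work out the frame and the first move.

```bash
cat >> h.py <<'E'
ex=np.array([.1599,-.0061,0]);ex/=np.linalg.norm(ex); ey=np.array([-ex[1],ex[0],0]); O=np.array([.5678,.1577,.160])
def L2W(p): return O+ex*p[0]+ey*p[1]+np.array([0,0,p[2]])
def W2L(p): d=np.asarray(p)-O; return np.array([d@ex,d@ey,d[2]])
E
python3 - <<'E'
from h import *
s=readout.get_state(); T=R.from_quat(s['tcp_rot']); print(T.as_matrix().round(3))
print('yaw of tool z',np.degrees(np.arctan2(*T.as_matrix()[1::-1,2])))
for p in ([-70,0,150],[-60,0,105],[50,0,105]): print(p,L2W(np.array(p)/1e3).round(4),((L2W(np.array(p)/1e3)-s['eef_pos'])*1e3).round(1))
t=dict(np.load('top0.npz'));
for v in range(178,196,1): print(v,[tuple((W2L(pt(t,u,v))*1e3).round(0).astype(int)) for u in (221,228,236,243)])
E
```

```text
[[-0.001 -0.901  0.434]
 [-0.002  0.434  0.901]
 [-1.     0.    -0.002]]
yaw of tool z 64.28569800016673
[-70, 0, 150] [0.4979 0.1604 0.31  ] [ 205.3 -447.4   79.8]
[-60, 0, 105] [0.5078 0.16   0.265 ] [ 215.3 -447.8   34.8]
[50, 0, 105] [0.6178 0.1558 0.265 ] [ 325.2 -452.    34.8]
178 [(np.int64(29), np.int64(46), np.int64(-2)), (np.int64(29), np.int64(32), np.int64(2)), (np.int64(30), np.int64(17), np.int64(0)), (np.int64(31), np.int64(3), np.int64(3))]
179 [(np.int64(27), np.int64(45), np.int64(3)), (np.int64(28), np.int64(33), np.int64(-2)), (np.int64(29), np.int64(17), np.int64(-1)), (np.int64(30), np.int64(4), np.int64(-3))]
180 [(np.int64(25), np.int64(46), np.int64(-2)), (np.int64(26), np.int64(32), np.int64(1)), (np.int64(27), np.int64(17), np.int64(-2)), (np.int64(27), np.int64(3), np.int64(1))]
181 [(np.int64(12), np.int64(12), np.int64(113)), (np.int64(24), np.int64(32), np.int64(1)), (np.int64(25), np.int64(17), np.int64(-1)), (np.int64(25), np.int64(3), np.int64(1))]
182 [(np.int64(10), np.int64(12), np.int64(114)), (np.int64(11), np.int64(0), np.int64(115)), (np.int64
[... 1710 characters left out ...]
.int64(44), np.int64(-2)), (np.int64(-3), np.int64(8), np.int64(83)), (np.int64(-2), np.int64(-5), np.int64(83)), (np.int64(-1), np.int64(-17), np.int64(80))]
193 [(np.int64(0), np.int64(44), np.int64(-3)), (np.int64(-5), np.int64(7), np.int64(84)), (np.int64(-4), np.int64(-6), np.int64(84)), (np.int64(-1), np.int64(-10), np.int64(51))]
194 [(np.int64(-2), np.int64(43), np.int64(0)), (np.int64(-5), np.int64(14), np.int64(59)), (np.int64(-5), np.int64(-5), np.int64(80)), (np.int64(-3), np.int64(-10), np.int64(51))]
195 [(np.int64(-3), np.int64(43), np.int64(-1)), (np.int64(-6), np.int64(14), np.int64(58)), (np.int64(-4), np.int64(8), np.int64(27)), (np.int64(-4), np.int64(-10), np.int64(49))]
```

Call:
{"method": "move_arm", "body": {"commands": [[0,0,0,0,0,50,255],[0,0,-0.14,0,0,100,255],[0,0,-0.28,20,-45,110,255],[0,0,-0.42,45,-90,110,255],[0,0,-0.56,65,-135,110,255],[0,0,-0.7,85,-180,110,255],[0,0,-0.84,105,-225,110,255],[0,0,-0.98,125,-270,110,255],[0,0,-1.12,145,-315,110,255],[0,0,-1.16,165,-360,110,255],[0,0,-1.16,185,-405,110,255],[0,0,-1.16,202,-448,100,255]]}}

```text
time: 1.35
eef_pos: [0.4956, 0.1578, 0.3315]
tcp_rot: [0.014, 0.706, -0.013, 0.707]
contact_force: [-0.0, 1.0, -0.5]
opening: 0.002
```

```bash
python3 - <<'E'
from h import *
s=readout.get_state(); print(s['eef_pos'],(W2L(s['eef_pos'])*1e3).round(1),s['opening'],s['contact_force'],s['time'])
print(R.from_quat(s['tcp_rot']).as_matrix().round(3))
snap('scene','s1')
E
```

```text
[0.49561791 0.15775541 0.3315441 ] [-72.1  -2.7 171.5] 0.0018276839492575448 [-0.02026789  1.04923501 -0.51373915] 1.35
[[ 0.001  0.038  0.999]
 [ 0.001  0.999 -0.038]
 [-1.     0.001  0.001]]
```

View pics/s1.png

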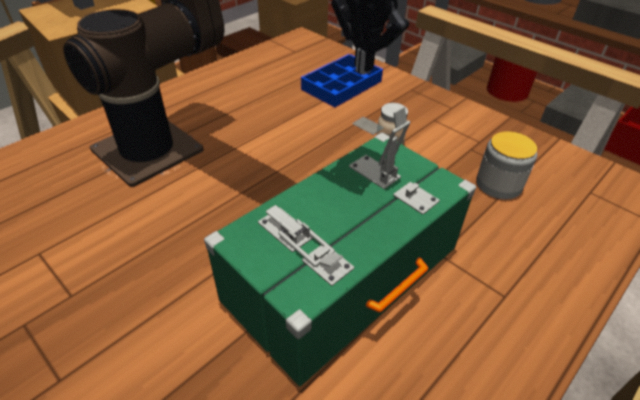

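The gripper is shut and hangs at pixel (365,60), behind the loop on the -x side, with the loop undisturbed. Now I'll lower it and push the tab.

Call:
{"method": "move_arm", "body": {"commands": [[0,0,0,0,1,-30,255],[0,0,0,10,1,-60,255],[0,0,0,30,0,-60,255],[0,0,0,45,0,-60,255],[0,0,0,56,0,-60,255],[0,0,0,67,-1,-60,255],[0,0,0,78,-1,-60,255],[0,0,0,89,-2,-60,255],[0,0,0,100,-2,-60,255],[0,0,0,100,-2,-60,255]]}}

```text
time: 2.4
eef_pos: [0.598, 0.1498, 0.2683]
tcp_rot: [0.014, 0.707, -0.018, 0.706]
contact_force: [0.4, -0.1, 0.0]
opening: 0.003
```

```bash
python3 - <<'E'
from h import *
s=readout.get_state(); print((W2L(s['eef_pos'])*1e3).round(1),s['contact_force'],s['time'])
c=snap('scene','s2'); cv2.imwrite('pics/s2z.png',cv2.resize(c['color'][40:240,320:520,::-1],None,fx=3,fy=3,interpolation=cv2.INTER_CUBIC))
E
```

```text
[ 30.5  -6.7 108.3] [ 0.4151036  -0.1048285   0.01970673] 2.4
```

View pics/s2z.png

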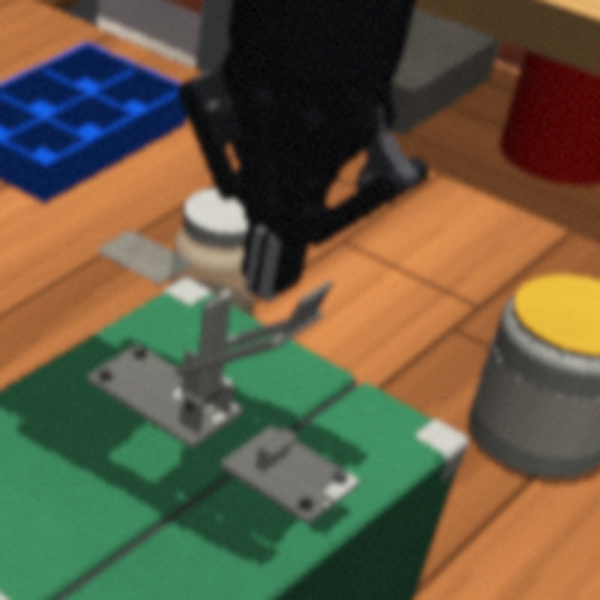

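The loop is tipped, at about (270,335) in the zoom, and seems to be caught mid-fall. The lever is still upright. I'll hold, recentre y and look again.

Call:
{"method": "move_arm", "body": {"commands": [[0,0,0,0,3,0,255],[0,0,0,0,5,0,255],[0,0,0,0,5,0,255],[0,0,0,0,5,0,255],[0,0,0,0,5,0,255]]}}

```text
time: 2.95
eef_pos: [0.5972, 0.155, 0.2684]
tcp_rot: [0.014, 0.708, -0.017, 0.706]
contact_force: [-0.4, -0.2, 0.2]
opening: -0.003
```

```bash
python3 - <<'E'
from h import *
s=readout.get_state(); print((W2L(s['eef_pos'])*1e3).round(1),s['contact_force'],s['time'])
c=snap('scene','s3'); cv2.imwrite('pics/s3z.png',cv2.resize(c['color'][100:220,350:500,::-1],None,fx=5,fy=5,interpolation=cv2.INTER_CUBIC))
E
```

```text
[ 29.5  -1.6 108.4] [-0.40034311 -0.17760064  0.18898691] 2.95
```

View pics/s3z.png

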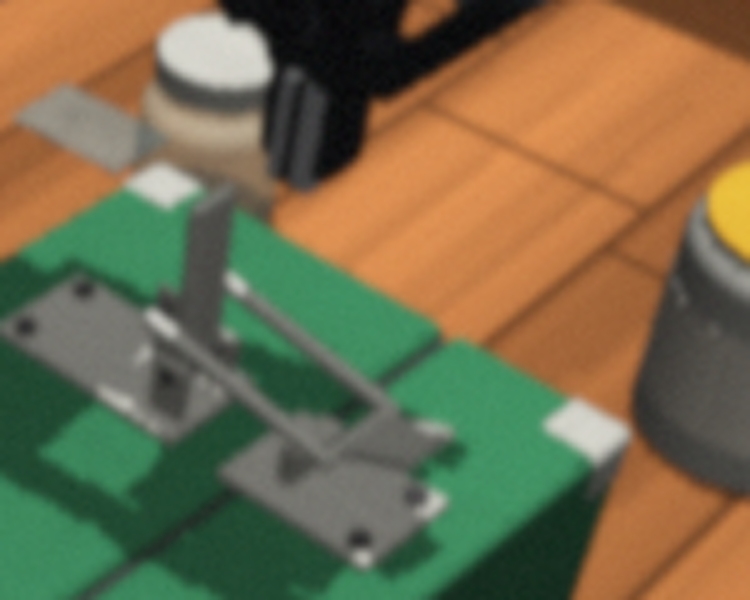

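The loop is down, with the bar running from about (330,460) to (390,405) in the zoom, on the far side of the hook. I'll measure it.

```bash
python3 - <<'E'
from h import *
c=dict(np.load('s3.npz'))
print('bar on z=167',(W2L(onz(c,422,186.5,.167))*1e3).round(1))
for u,v in ((416,191),(419,189),(422,186),(425,184),(427,182)): print((W2L(pt(c,u,v))*1e3).round(1))
print('lever end',[(W2L(pt(c,u,v))*1e3).round(1) for u,v in ((391,140),(392,143),(390,150))])
print(proj(c,[L2W(np.array(p)/1e3) for p in ([72,0,7],[60,0,7],[51,0,17],[0,0,84])]).round(1))
E
```

```text
bar on z=167 [55.6 22.4  7. ]
[ 68.6 -16.3  29.6]
[68.8 -8.9 29.4]
[68.6 -1.5 31. ]
[69.   5.8 31.1]
[68.8 10.9 32.1]
lever end [array([-0.8, -3.7, 82.8]), array([ 1.3, -2.8, 77.7]), array([ 1.1, -5. , 65. ])]
[[421.7 197.9]
 [415.7 194.1]
 [412.2 186.7]
 [393.  138.7]]
```

The bar is at z of about 27 mm, so it is above the 12.5 mm threshold and still settling. I'll wait a little longer and re-measure.

Call:
{"method": "move_arm", "body": {"commands": [[0,0,0,0,0,0,255],[0,0,0,0,0,0,255],[0,0,0,0,0,0,255],[0,0,0,0,0,0,255]]}}

```text
time: 3.4
eef_pos: [0.5973, 0.1549, 0.2683]
tcp_rot: [0.014, 0.708, -0.017, 0.706]
contact_force: [-1.2, 0.0, 0.5]
opening: -0.002
```

```bash
python3 - <<'E'
from h import *
c=snap('scene','s4'); cv2.imwrite('pics/s4z.png',cv2.resize(c['color'][100:220,350:500,::-1],None,fx=5,fy=5,interpolation=cv2.INTER_CUBIC))
for u,v in ((416,191),(419,189),(422,186),(425,184),(427,182),(422,198),(420,196),(422,194)): print((W2L(pt(c,u,v))*1e3).round(1))
E
```

```text
[53.  11.1  2.2]
[56.4 13.2  7.6]
[50.  32.3 -1.6]
[50.  40.7 -2.2]
[48.6 48.4 -3.2]
[72.4  0.5  6.7]
[67.   2.4  6.2]
[65.3 10.3  4.4]
```

View pics/s4z.png

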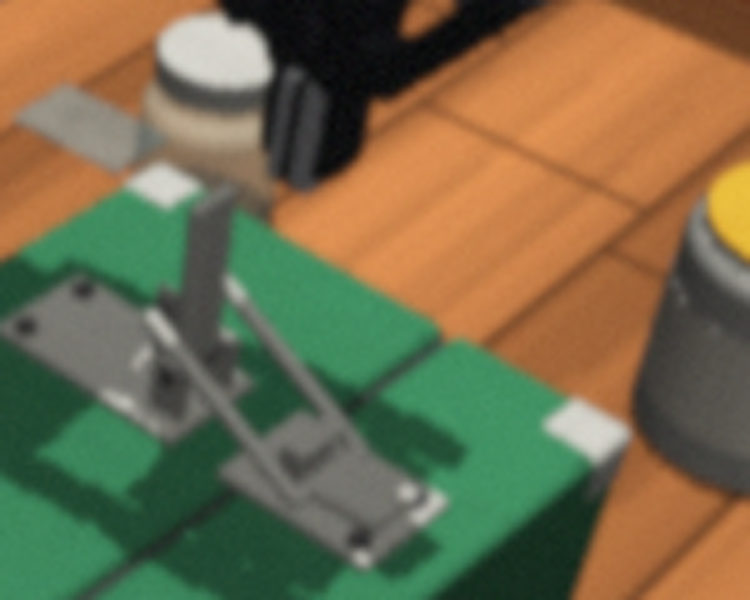

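The loop has landed flat, with the bar around x 67–72, z about 6 mm and the tab on the keeper plate. The lever is still upright. Next I'll lower the shut fingers on the lever's +x side and swing it to about 60°.

Call:
{"method": "move_arm", "body": {"commands": [[0,0,0,0,0,-18,255],[0,0,0,0,0,-34,255],[0,0,0,-7,0,-34,255],[0,0,0,-15,0,-34,255],[0,0,0,-22,1,-35,255],[0,0,0,-29,1,-36,255],[0,0,0,-36,1,-38,255],[0,0,0,-43,1,-41,255],[0,0,0,-43,1,-41,255]]}}

```text
time: 4.35
eef_pos: [0.5534, 0.1561, 0.2276]
tcp_rot: [0.014, 0.708, -0.017, 0.706]
contact_force: [-0.5, 1.3, -0.3]
opening: -0.003
```

```bash
python3 - <<'E'
from h import *
s=readout.get_state(); print((W2L(s['eef_pos'])*1e3).round(1),s['contact_force'],s['time'])
c=snap('scene','s5'); cv2.imwrite('pics/s5z.png',cv2.resize(c['color'][90:210,340:490,::-1],None,fx=5,fy=5,interpolation=cv2.INTER_CUBIC))
E
```

```text
[-14.3  -2.2  67.6] [-0.45569271  1.25108394 -0.26290932] 4.35
```

View pics/s5z.png

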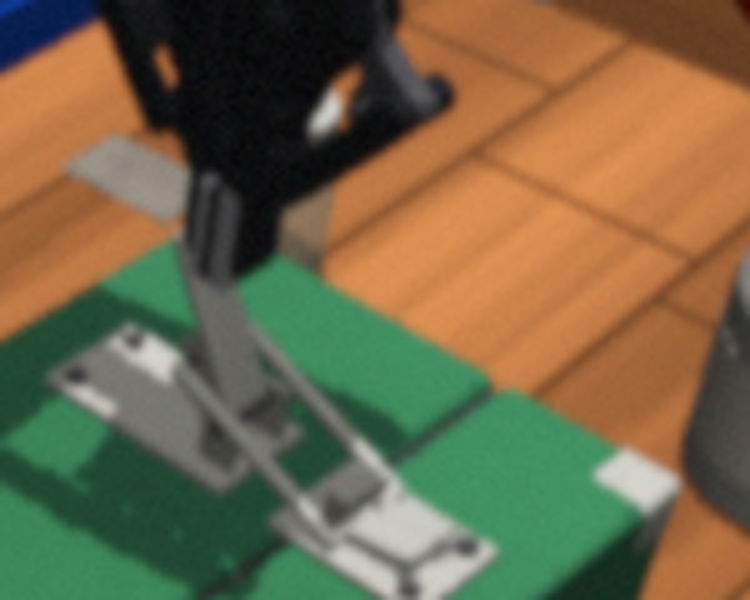

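The lever has followed to about 65° and the loop bar is still behind the hook, near (355,530) in the zoom. Continuing along the arc.

Call:
{"method": "move_arm", "body": {"commands": [[0,0,0,-7,0,-4,255],[0,0,0,-13,0,-8,255],[0,0,0,-18,0,-13,255],[0,0,0,-22,1,-19,255],[0,0,0,-25,1,-23,255],[0,0,0,-28,1,-28,255],[0,0,0,-28,1,-28,255]]}}

```text
time: 5.1
eef_pos: [0.5241, 0.1568, 0.1976]
tcp_rot: [0.013, 0.709, -0.018, 0.705]
contact_force: [-0.6, 0.2, 0.4]
opening: 0.001
```

```bash
python3 - <<'E'
from h import *
s=readout.get_state(); print((W2L(s['eef_pos'])*1e3).round(1),s['contact_force'],s['time'])
c=snap('scene','s6'); cv2.imwrite('pics/s6z.png',cv2.resize(c['color'][90:210,340:490,::-1],None,fx=5,fy=5,interpolation=cv2.INTER_CUBIC))
E
```

```text
[-43.7  -2.6  37.6] [-0.64652944  0.19062378  0.40455014] 5.1
```

View pics/s6z.png

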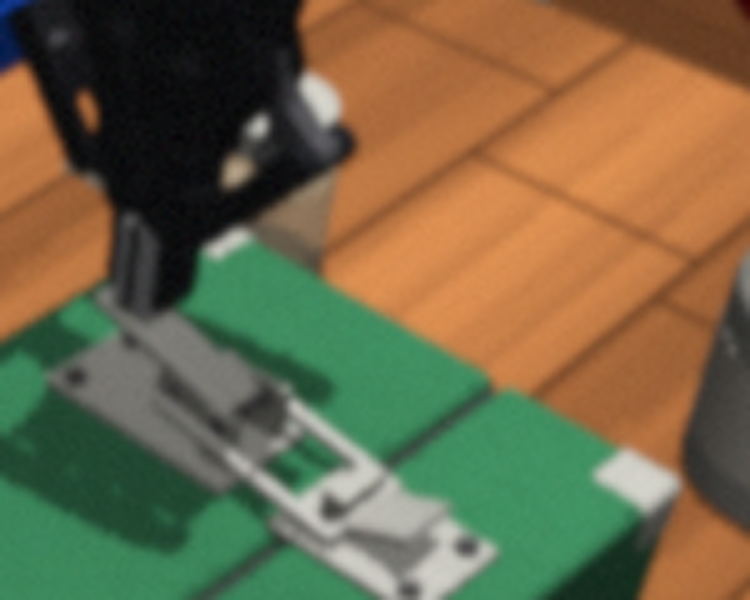

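The lever is at about 20–25° and the bar has drawn up to the hook, near (360,505) in the zoom. Before pressing, I'll check that the bar sits under the lip.

```bash
python3 - <<'E'
from h import *
c=dict(np.load('s6.npz'))
for v in range(183,202,2): print(v,[tuple((W2L(pt(c,u,v))*1e3).round(0).astype(int).tolist()) for u in range(402,428,3)])
cv2.imwrite('pics/s6zz.png',cv2.resize(c['color'][165:215,385:445,::-1],None,fx=10,fy=10,interpolation=cv2.INTER_CUBIC))
E
```

```text
183 [(22, 14, -2), (27, 16, 0), (28, 23, -3), (38, 16, 7), (46, 11, 16), (37, 36, -6), (43, 36, -2), (47, 39, -1), (50, 43, -1)]
185 [(26, 10, -2), (28, 15, -4), (35, 13, 3), (46, 4, 15), (50, 6, 17), (53, 11, 15), (47, 31, -1), (51, 34, 0), (54, 38, 0)]
187 [(29, 6, -2), (34, 6, 2), (46, -4, 15), (50, -3, 18), (52, 4, 15), (52, 13, 9), (50, 27, -1), (52, 33, -3), (57, 34, 0)]
189 [(34, -1, 1), (46, -13, 17), (49, -8, 16), (53, -5, 16), (51, 6, 9), (55, 9, 9), (59, 12, 10), (56, 27, -1), (59, 32, -2)]
191 [(37, -6, 2), (46, -11, 11), (52, -11, 15), (51, -1, 8), (55, 2, 9), (59, 4, 11), (63, 6, 12), (67, 8, 14), (72, 9, 16)]
193 [(45, -17, 10), (47, -11, 8), (50, -8, 8), (54, -5, 8), (58, -3, 10), (63, -3, 13), (66, 1, 13), (71, 2, 16), (76, 3, 18)]
195 [(47, -19, 8), (50, -15, 8), (53, -11, 7), (58, -10, 9), (63, -10, 13), (65, -5, 12), (70, -5, 15), (76, -5, 19), (77, 2, 16)]
197 [(48, -19, 4), (53, -19, 8), (55, -13, 6), (60, -13, 9), (66, -13, 13), (71, -13, 17), (75, -11, 17), (78, -7, 17), (72, 13, 1)]
199 [(49, -20, 1), (54, -20, 5), (55, -12, 1), (59, -9, 1), (63, -7, 3), (65, -2, 1), (76, -11, 14), (72, 5, 1), (75, 8, 1)]
201 [(52, -23, 1), (56, -21, 2), (59, -17, 1), (62, -14, 2), (65, -10, 2), (69, -7, 2), (71, -1, 0), (75, 2, 1), (78, 6, 0)]
```

View pics/s6zz.png

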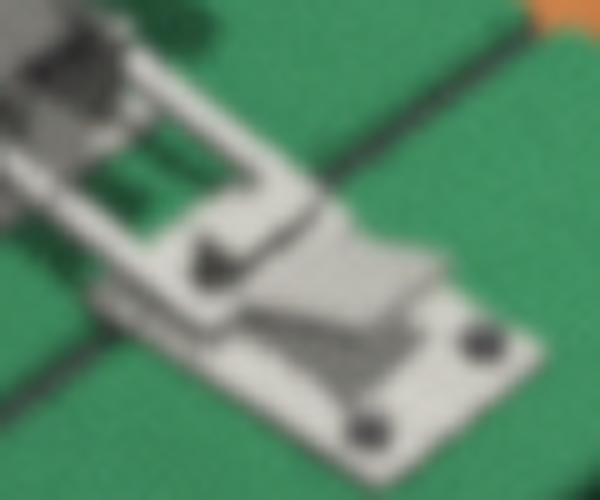

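The lip measures z of about 17 at x 46–53 and the bar top about 9 at x 52–55, so the bar is hooked under the lip. Pressing flat now.

Call:
{"method": "move_arm", "body": {"commands": [[0,0,0,-1,0,-5,255],[0,0,0,-2,0,-10,255],[0,0,0,-3,0,-14,255],[0,0,0,-3,0,-17,255],[0,0,0,-3,0,-17,255]]}}

```text
time: 5.65
eef_pos: [0.5217, 0.1568, 0.1815]
tcp_rot: [0.013, 0.709, -0.018, 0.705]
contact_force: [-1.1, 0.2, 1.3]
opening: 0.002
```

```bash
python3 - <<'E'
from h import *
s=readout.get_state(); print((W2L(s['eef_pos'])*1e3).round(1),s['contact_force'],s['time'])
E
```

```text
[-46.   -2.6  21.5] [-1.07506014  0.19973645  1.32762189] 5.65
```

Call:
{"method": "move_arm", "body": {"commands": [[0,0,0,0,0,-2,255],[0,0,0,0,0,-2,255]]}}

```text
time: 5.85
eef_pos: [0.5218, 0.1569, 0.1814]
tcp_rot: [0.013, 0.709, -0.018, 0.705]
contact_force: [-4.7, -0.7, 8.1]
opening: 0.008
```

Call:
{"method": "move_arm", "body": {"commands": [[0,0,0,0,0,15,255],[0,0,0,0,0,50,255],[0,0,0,-20,30,90,255],[0,0,0,-40,70,120,255],[0,0,0,-60,110,120,255],[0,0,0,-60,150,120,255],[0,0,0,-60,190,120,255],[0,0,0,-60,190,120,255]]}}

```text
time: 6.65
eef_pos: [0.4609, 0.3506, 0.301]
tcp_rot: [0.012, 0.709, -0.015, 0.705]
contact_force: [-0.2, -0.6, -0.9]
opening: -0.005
```

```bash
python3 - <<'E'
from h import *
s=readout.get_state(); print((W2L(s['eef_pos'])*1e3).round(1),s['contact_force'],s['time'])
c=snap('scene','s7'); t=snap('top','t7')
cv2.imwrite('pics/s7z.png',cv2.resize(c['color'][130:220,340:460,::-1],None,fx=6,fy=6,interpolation=cv2.INTER_CUBIC))
cv2.imwrite('pics/t7z.png',cv2.resize(t['color'][130:260,180:410,::-1],None,fx=3.4,fy=3.4,interpolation=cv2.INTER_CUBIC))
print('lever top z', [tuple((W2L(pt(t,*proj(t,L2W(np.array([x,0,21.5])/1e3)).round()))*1e3).round(1)) for x in (-60,-50,-40,-30,-20)])
print('bar',[tuple((W2L(pt(c,*proj(c,L2W(np.array([x,y,10])/1e3)).round()))*1e3).round(1)) for x,y in ((55,-15),(55,-8),(55,0),(56,14),(65,0))])
E
```

```text
[-114.2  188.7  141. ] [-0.15299831 -0.63649403 -0.9271286 ] 6.65
lever top z [(np.float64(-59.5), np.float64(-0.1), np.float64(20.4)), (np.float64(-50.4), np.float64(0.7), np.float64(19.9)), (np.float64(-39.4), np.float64(-1.0), np.float64(22.6)), (np.float64(-30.3), np.float64(-0.1), np.float64(21.8)), (np.float64(-19.3), np.float64(0.7), np.float64(21.5))]
bar [(np.float64(54.4), np.float64(-13.3), np.float64(9.5)), (np.float64(53.6), np.float64(-7.2), np.float64(9.5)), (np.float64(54.0), np.float64(3.2), np.float64(7.7)), (np.float64(54.7), np.float64(15.6), np.float64(7.2)), (np.float64(67.4), np.float64(-6.0), np.float64(16.0))]
```

View pics/s7z.png

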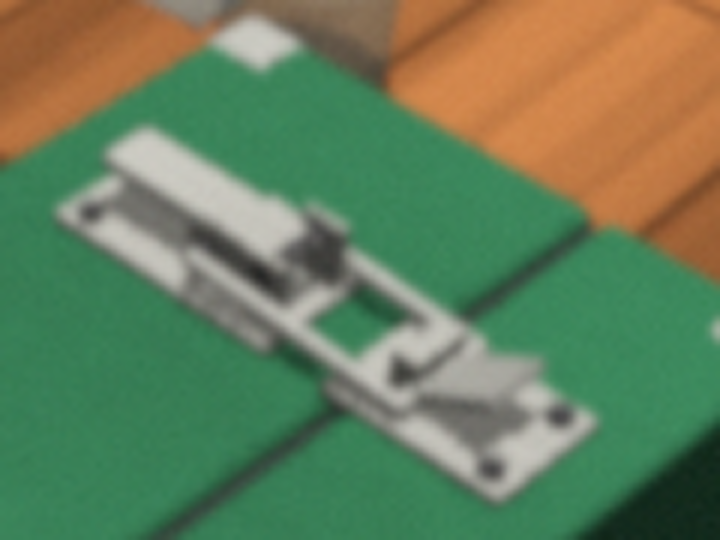

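View pics/t7z.png

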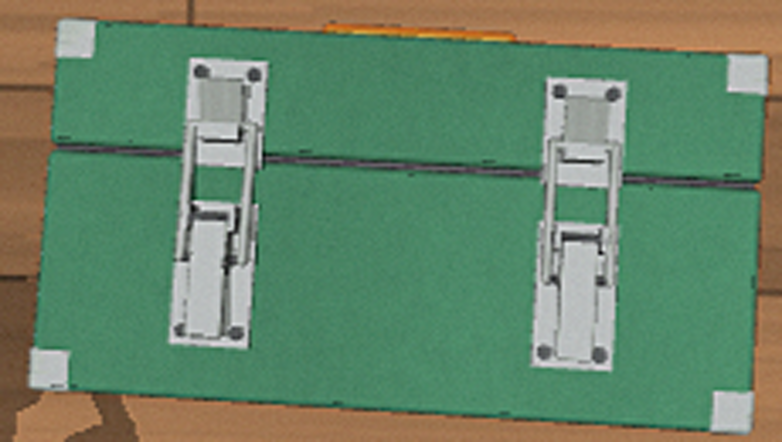

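Both latches now look the same. The lever is flat, with its top at 20–22 mm (21.5 expected), the bar is hooked at x of about 54, and the arm is clear. Handing in.

```bash
python3 -c "
from h import *
print(ctrl.sign_off())"
```

```text
the job is handed in; nothing more can be done
None
```

The open latch is fastened and the job is handed in at about 6.8 s of the 38 s allowed. I tipped the loop over with the shut fingers and waited for it to land behind the hook while the lever stood upright. Then I swung the lever over in an arc and pressed it flat with about 8 N.

**Last checks:** all agreed.
- **Lever:** its top lies 20–22.6 mm above the box face along its length (21.5 expected for flat), and it stayed down after I let go.
- **Loop bar:** it sits at x of about 54 mm with its top 7–9.5 mm up, under the lip (measured at z of about 17 mm just before pressing). In the top view it looks the same as the latch that was already shut.
- **Arm:** it is well clear of the box, and the wrist force is about 1 N (sensor noise).

One earlier reading was off: the first look after tipping showed the bar still about 27 mm up because it falls slowly. A second look about 0.5 s later showed it down at about 6 mm, before I moved the lever.

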